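# Slide a soil test cell home and clamp it with the T-handle screw

## Task

Slide the steel test cell back along its guides until its plate is up against the stop bar, so that its lid sits under the clamp screw. Then turn the T-handle clockwise until the screw foot has come down on the lid and the rising resistance tells you the cell is clamped - firmly snug, not forced - and let go. Leave the beaker and the stack of glass dishes beside the clamp where they are.

Things in the scene. Friction and masses are not known exactly. Their poses are not given: they have to be found in the camera images.
- frame: Grey bench clamp frame, fixed to the bench: base plate 210 x 180 x 20 mm, two upright columns, a crosshead, a vertical screw through its middle. Origin on the bench right below the screw axis; z up, y across, +x the way the cell slides home. Base plate x -145 to +65, y -90 to +90 mm; two steel guides 9 mm high on it, inner faces at y -46.5 and +46.5 mm.
- screw_axis (a point): Point on the top face of the base plate on the screw axis: frame origin plus 20 mm in z; axes as the frame's.
- stop_face (a point): Middle of the near face of the steel stop bar across the rear of the base plate: 45 mm beyond the screw axis (+x), 8 mm above the base plate; the bar is 16 mm high, 93 mm wide. Axes as the frame's.
- crosshead_top (a point): Middle of the crosshead's top, 192 mm above the bench on the screw axis; axes as the frame's. Crosshead x -19 to +19, y -93 to +93 mm, 32 mm deep; the 20 mm columns stand under it at y -72 and +72, their nuts rise 12 mm above this point, the brass screw nut (radius 19 mm) 9 mm.
- cell: Closed steel test cell, 0.9 kg, loose, on a 165 x 90 x 10 mm aluminium slide plate between the guides (1.5 mm play each side). Origin at the plate's underside below the barrel axis; z up, +x to the stop bar. Plate x -120 to +45 mm: its +x edge meets the stop when home. Barrel 64 mm in diameter. Starts 40 to 65 mm short of home; about 3 N slides it.
- cell_lid (a point): Top centre of the lid's round button (30 mm in diameter), on the barrel axis 102 mm above the plate's underside: the screw foot bears here. Lid 76 mm in diameter, its top 4 mm lower; a thin brass valve stub stands on it at x +20, y +16 mm, 20 mm higher than this point.
- cell_knob (a point): Middle of the upright black knob on the cell's plate, 105 mm before the barrel axis (-x), 47 mm above the plate's underside. Knob 22 mm in diameter, 22 mm tall (11 mm above and below this point), on a 10 mm post; grip it from above or push it.
- t_screw (a joint): Turn of the clamp screw, rad; grows clockwise seen from above, which drives it down 16 mm a turn (2.55 mm per rad). At 0 the foot is 6.5 mm above the lid button of a cell that is home, so it touches at 2.55; starts at 0 to 1.5; end 5.5. Free turning takes about 0.3 Nm; past touching, force grows some 140 N and torque some 0.5 Nm per rad. Snug is about 0.5 to 1 Nm; it then stays put.
- t_bar (a point): Middle of the T-handle's crossbar, on the screw axis; its own x axis runs along the bar. Steel bar 14 mm in diameter, 90 mm long, on a 12 mm stem; 255 mm above the bench at joint 0, sinking with the screw. The 18 mm thread begins 33 mm below. Grip its middle from above, pads along the bar, and turn; regrasp to turn further (it looks the same every half turn).
- screw_foot: Dark steel rounded foot 23 mm in diameter at the lower end of the screw, turning with it; origin at its lowest point, which bears on the lid's button
- beaker: Empty glass beaker, 68 mm in diameter, 90 mm tall, loose, beside the frame (+y side in the frame's axes); origin under its centre
- dishes: Stack of three glass petri dishes, 90 mm in diameter, 56 mm tall together, loose, beside the frame (-y side); origin under its centre
Things that resemble listed ones, but are neither listed nor needed, are in the scene too. What is shaped like the cell but red is not meant.

How it is judged:
On the way, in this order (a step that is already met when the one before it is completed fails the run):
1. the cell is home: its barrel below the screw within 5 mm, the screw not yet pressing on it (x of cell in the frame of screw_axis above -0.005 m and z of cell in the frame of screw_axis below 0.003 m and contact force between screw_foot and cell below 5 N), for 0.2 s.
2. the screw foot presses on the home cell's lid with at least 40 N (x of cell in the frame of screw_axis above -0.005 m and contact force between screw_foot and cell above 40 N), for 0.2 s.
At the end, for the whole second after the job is handed in: The cell stands flat on the base plate at the stop bar (barrel within 5 mm of the screw axis), the screw foot presses on its lid with 40 to 400 N (about 0.3 to 2.4 rad of turn past touching) and holds there with the handle let go (all of step 2 and x of cell in the frame of screw_axis below 0.005 m and z of cell in the frame of screw_axis between -0.003 and 0.003 m and angle between cell's own z axis and vertical below 0.05 rad and contact force between screw_foot and cell below 400 N and linear speed of cell below 0.02 m/s).
It fails at once if the screw is forced: the foot presses on the cell with more than 400 N (contact force between screw_foot and cell above 400 N).
It fails at once if the beaker or the dish stack is moved by more than 30 mm or tipped (distance of any of beaker, dishes from where it was at the start of the episode above 0.03 m or angle between any of beaker, dishes's own z axis and vertical above 0.5 rad).
It also fails if it takes over 61 s, if anything falls off the work surface, if the arm or the gripper's body presses on something with over 40 N, if the wrist force passes 120 N, or if a joint passes its speed limit or range.

## Robot

A 6-joint arm with a two-finger parallel gripper is mounted at the origin on the work surface. World frame = base frame: x ahead of the robot, y to its left, z up, the work surface at z = 0. Lengths are in m, angles in rad, forces in N, time in s.
With the tool pointing down it reaches from about 0.375 to 0.9 m from the base axis. Payload 3.1 kg.
Tool frame: the origin (TCP) lies at the very end of the fingers, on their centre line; the grasp point (between the pads) lies 19 mm behind it (pinch_z is the distance from the TCP to the grasp point, in m); z points along the fingers, y is the direction in which the jaws open and shut (so a half turn about z gives the same grasp; the last joint's range is limited). The gripper opens to 85 mm and grips with 20 to 120 N. Pads are 22 mm wide; open, the fingers measure 114 mm over their backs; the gripper's body (76 mm by 85 mm) begins 54 mm behind the grasp point. The pads swing forward as they close: fully open they stand 13 mm farther back than shut.
Start: joints at [0.999, 0.527, 1.433, -0, 1.181, -0.178], TCP at [0.24, 0.577, 0.231] pointing down, gripper open.
Joint ranges: [-3.08, 3.08], [-0.75, 2.2], [0.22, 2.44], [-1.43, 4.57], [0, 2.65], [-2.85, 2.85]. Speed limits (rad/s): [2.79, 2.79, 3.14, 3.14, 3.14, 3.14].

## Interface

Orientations are given as a unit quaternion [x, y, z, w].
In Python, from plant import * gives the robot as it stands.
- The arm moves only by the tool carry_out, never from a script. Its argument "targets" is one flat list of numbers, 7 for each row, row after row: the shift along the tool's x, y, z in m, then the turn, a rotation vector about the tool's x, y, z in rad, then the finger opening in m, from 0 to 0.0854. In form: [dx, dy, dz, wx, wy, wz, hand, dx, dy, dz, wx, wy, wz, hand, ...]. A call has 1 to 12 rows; each row shifts and turns the pose as measured when the row begins, along the tool's axes as they then stand; what a row does not reach is not made up. A row lasts 1/10 s, in which the tool goes at most 50 mm and 8.59 degrees, less where a joint would pass 70% of its speed; a pose out of reach is approached as far as the arm can. A call with a gripper value outside its range is refused whole. The fingers move at their own pace and stop on an object; the grip force is fixed at half the most. Time passes only in rows, so rows that do not move let the fingers close. It gives the time, the measured TCP pose, the force and the opening at its end, in the units of the state.
- get_obs(): the state, without advancing time (a new reading comes with each control period).
- snapshot(name): name is "scene" or "top" or "wrist"; returns a dict with "img" (400x640x3 uint8, red, green, blue), "vfov" (degrees; the focal length in pixels is half the picture's height over the tangent of half this angle, whatever the lens; pixels are square), "cx", "cy" (the principal point, pixels), "k1" (the pictures are not rectified: a ray, as slopes to the right and down, at radius r is drawn at 1 + k1 r^2 times it, then the intrinsics apply), "view" (4x4, takes a point from world to camera coordinates); the wrist camera has in their place "mount" (4x4, takes a point from camera to tool coordinates, whose origin is the TCP and whose axes are the flange's). Camera axes: x right, y up, looking along -z (the intrinsics and any distortion apply to the point x, -y, -z); pixel columns grow to the right and rows downward; lengths in m; the calibration is good to about 2 mm. A picture is of the moment at which its call begins: read the wrist's pose just before it. There is no depth.
- job_done(): hands the job in, once; it reports no verdict.
The state is a dict: "time": time; "joint_pos": joint angles; "qvel": joint speeds; "joint_efforts": joint torques, N m; "position": TCP position; "tcp_rot": TCP orientation; "contact_force": force on the tool from outside, world axes, zero at the start; "wrist_torque": the same for the moment, N m; "gripper_width": finger opening in m.
Only numpy, scipy, OpenCV 4.12 (cv2) and the standard library are available. Lean on these libraries where they do the work, as an engineer would, in place of code of your own. Each camera call takes 0.05 s, during which the arm holds its last target.

## Working session

There is one attempt and no reset: what is moved stays moved. The work goes in short steps, Python scripts to look and compute and a tool call to move; the robot and the scene stay as the last step left them, time stands still between calls to the robot, and variables do not carry over. Pictures are saved under pics/ and viewed, and the job is handed in when it is done.

Besides the shell and the picture viewer there is one more tool, called after "Request:" as a command line: name --argument value ..., lists and objects as JSON in quotes. carry_out: Moves the arm, as the interface text tells. Its arguments: {"type":"object","properties":{"targets":{"type":"array","items":{"type":"number"}}},"required":["targets"]}

```bash
mkdir -p pics; ls
python3 - <<'E'
from plant import *
import cv2,numpy as np
print(get_obs())
for n in ("scene","top","wrist"):
    s=snapshot(n); cv2.imwrite(f"pics/{n}0.png",s["img"][:,:,::-1]); print({k:v for k,v in s.items() if k!="img"})
    import pickle; pickle.dump((s,get_obs()),open(f"{n}0.pkl","wb"))
E
```

```text
pics
{'time': 0.0, 'joint_pos': array([ 9.98472464e-01,  5.28510473e-01,  1.43391478e+00, -2.77877402e-06,
        1.18140058e+00, -1.78493483e-01]), 'qvel': array([-0.00096297,  0.00066576, -0.001098  ,  0.00040688, -0.00114245,
       -0.00069228]), 'joint_efforts': array([-2.11305269e-03, -4.42354453e+01, -1.78022075e+01, -1.65371648e-04,
        8.48706550e-03, -5.35914140e-06]), 'position': array([0.23940089, 0.57654687, 0.23030244]), 'tcp_rot': array([ 1.95644430e-01,  9.80674263e-01, -1.03929837e-03, -4.08205119e-04]), 'contact_force': array([ 0.00410944,  0.13931735, -0.65234932]), 'wrist_torque': array([-0.02881227,  0.01795489,  0.02272864]), 'gripper_width': 0.08530479890370449}
{'vfov': 56.402772351543256, 'cx': 321.8794946092754, 'cy': 192.26234959926944, 'k1': -0.004965298495026995, 'view': array([[ 0.58909732,  0.80799678, -0.01027345, -0.21643999],
       [-0.62749321,  0.46543162,  0.62420003,  0.24039389],
       [ 0.50913321, -0.36126805,  0.78119701, -1.22812444],
       [ 0.        ,  0.        ,  0.        ,  1.        ]])}
{'vfov': 42.932572666366354, 'cx': 313.1180465547849, 'cy': 194.52010373192215, 'k1': -0.06712993674654887, 'view': array([[ 0.01093992, -0.99993445,  0.00337811, -0.07611438],
       [ 0.99534967,  0.01121298,  0.09567294, -0.49941131],
       [-0.09570454,  0.00231575,  0.99540709, -1.45439606],
       [ 0.        ,  0.        ,  0.        ,  1.        ]])}
{'vfov': 68.44313961786176, 'cx': 315.382447817008, 'cy': 200.29380477659885, 'k1': -0.042509219069488735, 'mount': array([[ 1.12974029e-04,  9.54496048e-01,  2.98223541e-01,
         7.64139103e-02],
       [ 9.99999927e-01,  6.87133744e-07, -3.81022527e-04,
        -1.35142378e-03],
       [-3.63889416e-04,  2.98223563e-01, -9.54495979e-01,
        -1.42055699e-01],
       [ 0.00000000e+00,  0.00000000e+00,  0.00000000e+00,
         1.00000000e+00]])}
```

View pics/scene0.png

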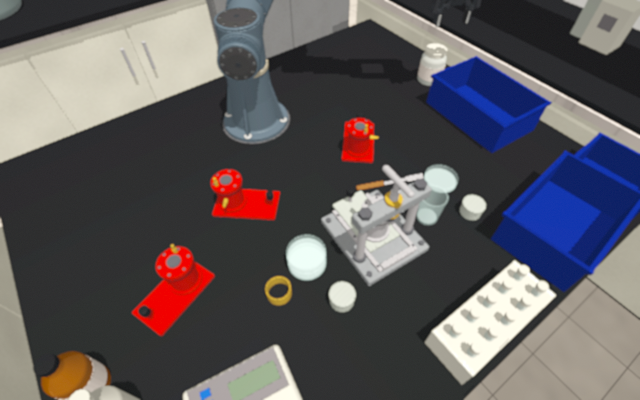

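View pics/top0.png

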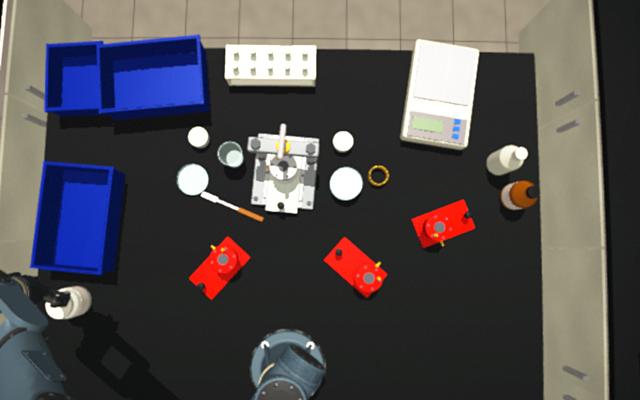

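View pics/wrist0.png

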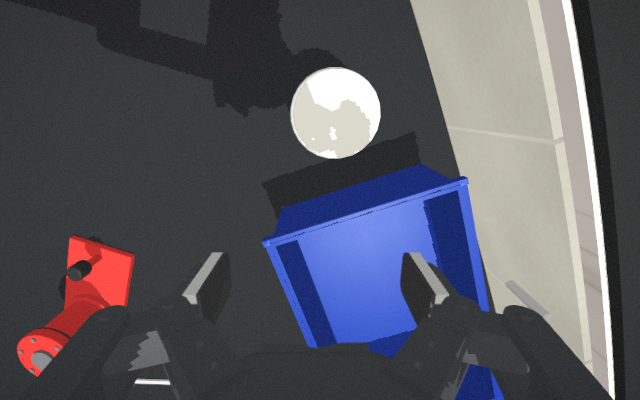

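Run:
```python
import cv2
a=cv2.imread("pics/top0.png")[105:235,160:370]; cv2.imwrite("pics/top0c.png",cv2.resize(a,None,fx=3.8,fy=3.8,interpolation=cv2.INTER_CUBIC))
a=cv2.imread("pics/scene0.png")[155:290,310:470]; cv2.imwrite("pics/scene0c.png",cv2.resize(a,None,fx=4.4,fy=4.4,interpolation=cv2.INTER_CUBIC))
```

```text
(no output)
```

View pics/top0c.png

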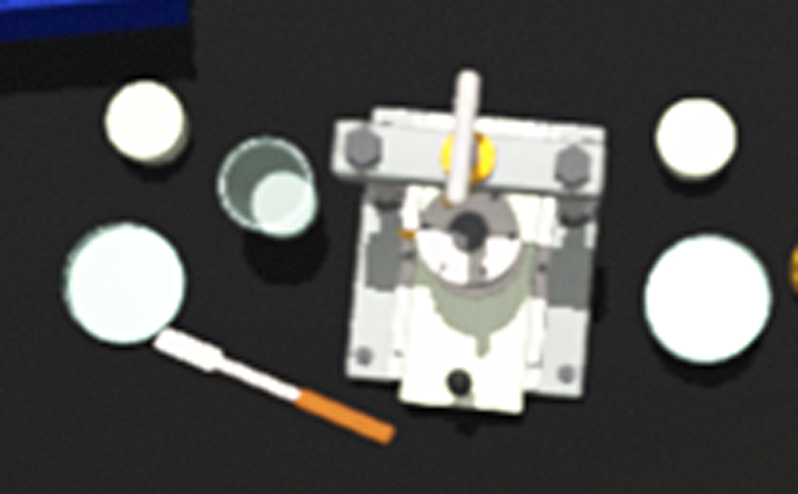

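View pics/scene0c.png

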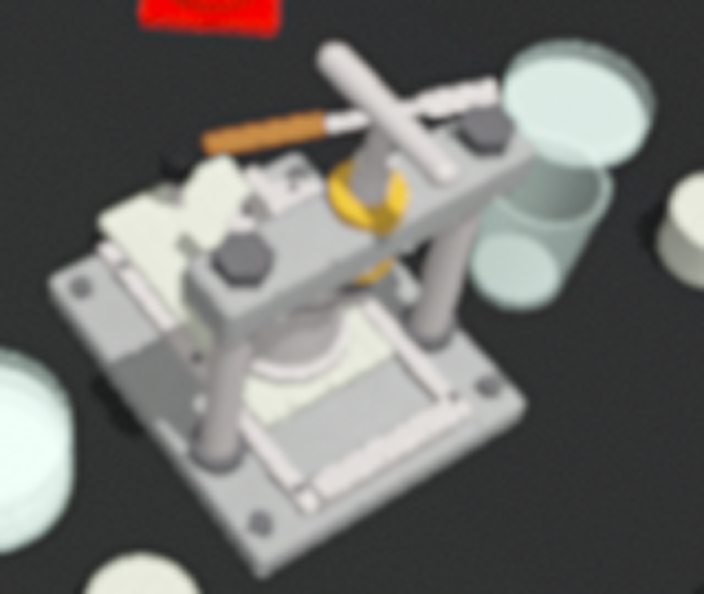

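```bash
cat > h.py <<'E'
import numpy as np, pickle, cv2
from scipy.optimize import least_squares
from scipy.spatial.transform import Rotation as R
def proj(s,obs,P):
    P=np.atleast_2d(P)
    if "view" in s: V=np.array(s["view"])
    else:
        T=np.eye(4);T[:3,:3]=R.from_quat(obs["tcp_rot"]).as_matrix();T[:3,3]=obs["position"]
        V=np.linalg.inv(T@np.array(s["mount"]))
    c=P@V[:3,:3].T+V[:3,3]
    u=c[:,0]/-c[:,2]; v=-c[:,1]/-c[:,2]; r2=u*u+v*v
    f=200/np.tan(np.radians(s["vfov"])/2); k=1+s["k1"]*r2
    return np.c_[s["cx"]+f*u*k, s["cy"]+f*v*k]
def load(n): return pickle.load(open(n+".pkl","rb"))
def snap(n,tag):
    import plant
    o=plant.get_obs(); s=plant.snapshot(n); pickle.dump((s,o),open(f"{tag}.pkl","wb")); cv2.imwrite(f"pics/{tag}.png",s["img"][:,:,::-1]); return s,o
def fr(p,L):  # p=x,y,yaw
    L=np.atleast_2d(L); c,s=np.cos(p[2]),np.sin(p[2])
    return np.c_[p[0]+c*L[:,0]-s*L[:,1],p[1]+s*L[:,0]+c*L[:,1],L[:,2]]
E
python3 - <<'E'
from h import *
T=load("top0");S=load("scene0")
tp=lambda a:np.array(a)/3.8+[160,105]
sp=lambda a:np.array(a)/4.4+[310,155]
Lt=np.array([[-145,90,20],[-145,-90,20],[65,-90,20],[65,90,20],[0,72,204],[0,-72,204]])/1e3
pt=tp([[347,376],[582,396],[604,128],[374,108],[364,148],[572,166]])
Ls=np.array([[65,-90,20],[65,90,20],[-145,-90,20],[0,-72,204],[0,72,204]])/1e3
ps=sp([[262,560],[525,400],[50,282],[243,255],[487,128]])
def res(p): return np.r_[(proj(*T,fr(p,Lt))-pt).ravel(),(proj(*S,fr(p,Ls))-ps).ravel()]
r=least_squares(res,[.6,-.02,0]);print(r.x,np.round(r.fun.reshape(-1,2),1).tolist())
p=r.x
# cell: dx, bar angle
lt=tp([[470,230],[460,380]]);
q=least_squares(lambda d:(proj(*T,fr(p,[[d[0],d[1],.122],[d[0]-.105,d[1],.078]]))-lt).ravel(),[-.05,0]);print(q.x,q.fun)
be_t=tp([[468,75],[458,200]]);be_s=sp([[447,165],[335,55]])
def b(a):
    L=[[.043*np.cos(a[0]),.043*np.sin(a[0]),a[1]],[-.043*np.cos(a[0]),-.043*np.sin(a[0]),a[1]]]
    return np.r_[(proj(*T,fr(p,L))-be_t).ravel(),(proj(*S,fr(p,L))-be_s).ravel()]
q=least_squares(b,[0,.255]);print(q.x,q.fun)
E
```

```text
[ 0.60867442  0.00865813 -0.0741405 ] [[-0.0, 0.1], [-0.3, 0.1], [-0.0, -0.2], [-0.2, -0.0], [-0.5, -0.7], [0.4, -0.7], [-0.4, 1.0], [0.1, 0.3], [-1.1, -0.7], [0.0, -0.4], [0.1, -1.3]]
[-0.03938182 -0.0006115 ] [-0.04049306  0.01292032  0.04147951 -0.01313486]
[-0.008167    0.25970105] [ 0.4027543  -0.44203416 -0.44264213  0.79593257  0.8241924   1.87835789
 -1.86717825 -1.95326332]
```

```bash
cat > mv.py <<'E'
import sys
from plant import *
from h import *
F=[0.6087,0.0087,-0.0741]
def toolR(yaw): # tool x along angle yaw, z down
    c,s=np.cos(yaw),np.sin(yaw); return np.c_[[c,s,0],[s,-c,0],[0,0,-1]]
def plan(P,yaw=None):
    o=get_obs(); Rt=R.from_quat(o["tcp_rot"]).as_matrix()
    d=Rt.T@(np.array(P)-o["position"])
    w=R.from_matrix(Rt.T@toolR(yaw)).as_rotvec() if yaw is not None else None
    return np.round(d,4).tolist(), None if w is None else np.round(w,4).tolist()
def st():
    o=get_obs(); Rt=R.from_quat(o["tcp_rot"]).as_matrix()
    print("t",o["time"],"pos",o["position"].round(4),"yaw",np.arctan2(Rt[1,0],Rt[0,0]).round(4),"z",Rt[:,2].round(3),"F",o["contact_force"].round(2),"M",o["wrist_torque"].round(3),"w",round(o["gripper_width"],4),"j",o["joint_pos"].round(3))
E
python3 - <<'E'
from mv import *
st(); print(plan([.385,.026,.26],np.pi-.0741))
E
```

```text
t 0.15 pos [0.2395 0.5767 0.2305] yaw 2.7478 z [-0.001 -0.001 -1.   ] F [-0.16 -0.51  1.01] M [-0.008 -0.005  0.057] w 0.0851 j [ 0.999  0.528  1.434 -0.     1.181 -0.178]
([-0.3457, -0.4528, -0.0288], [-0.0016, -0.0005, -0.3197])
```

Request:
carry_out --targets '[-0.0288,-0.0377,-0.0024,0,0,0,0.085,-0.0288,-0.0377,-0.0024,0,0,0,0.085,-0.0288,-0.0377,-0.0024,0,0,0,0.085,-0.0288,-0.0377,-0.0024,0,0,0,0.085,-0.0288,-0.0377,-0.0024,0,0,0,0.085,-0.0288,-0.0377,-0.0024,0,0,0,0.085,-0.0288,-0.0377,-0.0024,0,0,0,0.085,-0.0288,-0.0377,-0.0024,0,0,0,0.085,-0.0288,-0.0377,-0.0024,0,0,0,0.085,-0.0288,-0.0377,-0.0024,0,0,0,0.085]'

```text
time: 1.15
position: [0.3642, 0.1083, 0.2527]
tcp_rot: [0.189, 0.982, 0.0, 0.001]
contact_force: [1.4, 0.3, -0.7]
gripper_width: 0.0849
```

Run:
```python
from mv import *
st(); print(plan([.385,.026,.26],np.pi-.0741))
```

```text
t 1.15 pos [0.3642 0.1083 0.2527] yaw 2.7617 z [ 0.002  0.001 -1.   ] F [ 1.35  0.32 -0.69] M [-0.021 -0.016 -0.058] w 0.0849 j [-8.000e-03  1.580e-01  1.976e+00  1.000e-03  1.006e+00 -1.199e+00]
([-0.0499, -0.0687, -0.0073], [0.0009, 0.0015, -0.3058])
```

Request:
carry_out --targets '[-0.025,-0.034,-0.0036,0,0,-0.1,0.085,-0.023,-0.037,-0.004,0,0,-0.1,0.085,0,0,0,0,0,-0.1,0.085,0,0,0,0,0,0,0.085]'

```text
time: 1.55
position: [0.3895, 0.0153, 0.2614]
tcp_rot: [0.041, 0.999, -0.001, 0.003]
contact_force: [0.0, 0.4, 0.0]
gripper_width: 0.0849
```

Run:
```python
from mv import *
st(); snap("wrist","wrist1"); print(plan([.385,.026,.26],np.pi-.0741))
```

```text
t 1.55 pos [0.3895 0.0153 0.2614] yaw 3.0605 z [ 0.006 -0.002 -1.   ] F [0.   0.37 0.04] M [0.006 0.027 0.043] w 0.0849 j [-0.249  0.157  1.945 -0.     1.033 -1.739]
([0.0058, 0.0101, 0.0014], [-0.0019, 0.0069, -0.0073])
```

View pics/wrist1.png

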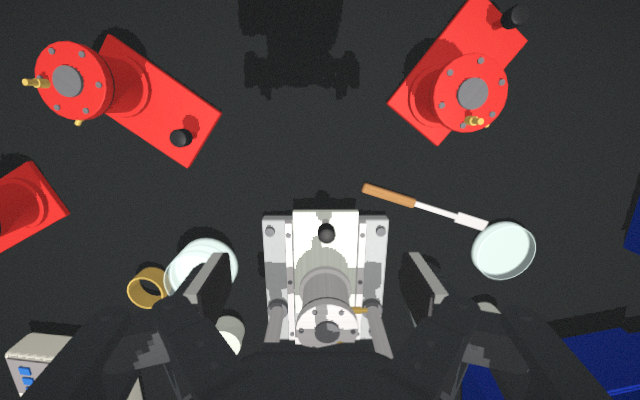

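Run:
```python
import cv2
a=cv2.imread("pics/wrist1.png")[195:355,235:415]; cv2.imwrite("pics/wrist1c.png",cv2.resize(a,None,fx=3.7,fy=3.7,interpolation=cv2.INTER_CUBIC))
```

```text
(no output)
```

View pics/wrist1c.png

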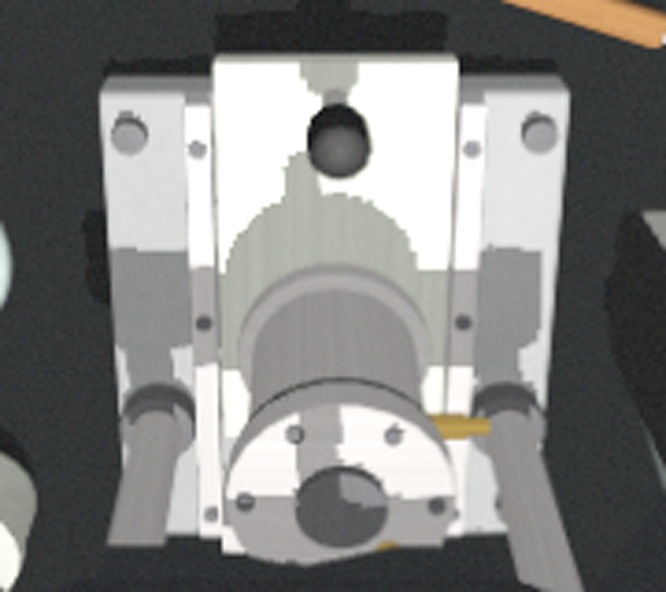

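Run:
```python
from mv import *
T=load("top0");S=load("scene0");W=load("wrist1")
tp=lambda a:np.array(a)/3.8+[160,105]
sp=lambda a:np.array(a)/4.4+[310,155]
wp=lambda a:np.array(a)/3.7+[235,195]
Lt=np.array([[-145,90,20],[-145,-90,20],[65,-90,20],[65,90,20],[0,72,204],[0,-72,204]])/1e3
pt=tp([[347,376],[582,396],[604,128],[374,108],[364,148],[572,166]])
Ls=np.array([[65,-90,20],[65,90,20],[-145,-90,20],[0,-72,204],[0,72,204]])/1e3
ps=sp([[262,560],[525,400],[50,282],[243,255],[487,128]])
Lw=np.array([[-145,-90,20],[-145,90,20]])/1e3
pw=wp([[101,92],[570,94]])
def res(p): return np.r_[(proj(*T,fr(p,Lt))-pt).ravel(),(proj(*S,fr(p,Ls))-ps).ravel(),(proj(*W,fr(p,Lw))-pw).ravel()]
r=least_squares(res,[.6,-.02,0]);print(r.x,np.round(r.fun.reshape(-1,2),1).tolist()); p=r.x
# cell free height from two views
for nm,a,b in (("button",(470,230),(341,507)),("knobtop",(460,380),(338,152))):
    q=least_squares(lambda d:np.r_[(proj(*T,fr(p,[d]))-tp(a)).ravel(),(proj(*W,fr(p,[d]))-wp(b)).ravel()],[-.05,0,.1]);print(nm,q.x.round(4),fr(p,[q.x]).round(4),q.fun.round(1))
print(plan(fr(p,[[-.195,0,.2]])[0],np.pi+p[2]))
```

```text
[ 0.60862017  0.00928982 -0.08230751] [[-0.6, -0.2], [-0.9, 0.3], [-0.1, 0.1], [-0.2, -0.3], [-0.7, -0.9], [0.1, -0.5], [-0.6, 0.7], [0.3, 0.5], [-0.6, -1.2], [0.1, -0.8], [0.4, -1.2], [-1.7, 0.4], [0.1, 0.0]]
button [-0.0383  0.0007  0.1161] [[0.5705 0.0132 0.1161]] [-0.7 -0.1 -0.3 -0. ]
knobtop [-0.1436 -0.      0.0692] [[0.4655 0.0211 0.0692]] [-0.6 -0.1 -0.3 -0. ]
([-0.023, 0.0119, 0.0616], [-0.0019, 0.0069, 0.0009])
```

Request:
carry_out --targets '[-0.023,0.012,0.01,0,0.007,0,0,0,0,0.04,0,0,0,0,0,0,0.04,0,0,0,0,0,0,0.04,0,0,0,0,0,0,0,0,0,0,0]'

```text
time: 2.1
position: [0.4172, 0.0296, 0.1294]
tcp_rot: [0.042, 0.999, -0.001, 0.004]
contact_force: [-0.9, 1.0, 0.7]
gripper_width: 0.0118
```

```bash
sed -i 's/^F=.*/F=[0.6086,0.0092,-0.080]/' mv.py
python3 - <<'E'
from mv import *
st(); print(plan(fr(F,[[-.195,0,.055]])[0],np.pi+F[2]))
E
```

```text
t 2.1 pos [0.4172 0.0296 0.1294] yaw 3.0575 z [ 0.007 -0.003 -1.   ] F [-0.91  0.97  0.72] M [ 0.02   0.    -0.015] w 0.0118 j [-0.197  0.442  2.041 -0.003  0.651 -1.681]
([0.0031, -0.0048, 0.0744], [-0.0025, 0.0074, -0.0041])
```

Request:
carry_out --targets '[0.003,-0.005,0.037,-0.002,0.007,-0.004,0,0,0,0.037,0,0,0,0,0,0,0,0,0,0,0]'

```text
time: 2.4
position: [0.4172, 0.0267, 0.0562]
tcp_rot: [0.039, 0.999, -0.001, 0.003]
contact_force: [-0.6, 0.4, 1.0]
gripper_width: 0.0
```

Run:
```python
from mv import *
st(); snap("wrist","wrist2"); snap("scene","scene2");print(plan(fr(F,[[-.195,0,.055]])[0],np.pi+F[2]))
```

```text
t 2.4 pos [0.4172 0.0267 0.0562] yaw 3.0637 z [ 0.006 -0.001 -1.   ] F [-0.6   0.36  1.02] M [-0.037  0.021 -0.011] w 0.0 j [-2.050e-01  6.110e-01  2.090e+00 -1.000e-03  4.350e-01 -1.697e+00]
([0.0049, -0.0019, 0.0043], [-0.0019, 0.0129, 0.0026])
```

View pics/wrist2.png

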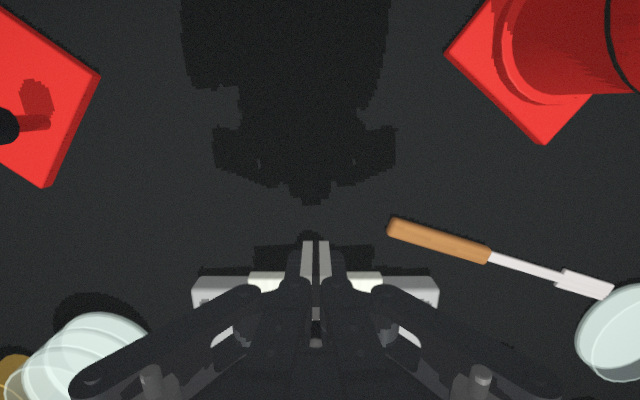

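Request:
carry_out --targets '[-0.012,-0.001,0.001,0,0.006,0,0,-0.008,0,0,0,0,0,0,-0.006,0,0,0,0,0,0,-0.006,0,0,0,0,0,0]'

```text
time: 2.9
position: [0.4525, 0.0241, 0.0677]
tcp_rot: [0.038, 0.999, -0.002, 0.007]
contact_force: [-2.4, 1.2, -1.3]
gripper_width: 0.0001
```

Run:
```python
from mv import *
st(); print(plan(fr(F,[[-.127,0,.055]])[0],np.pi+F[2]))
```

```text
t 2.9 pos [0.4525 0.0241 0.0677] yaw 3.0659 z [ 0.014 -0.004 -1.   ] F [-2.4   1.17 -1.32] M [ 0.053  0.381 -0.053] w 0.0001 j [-1.930e-01  6.010e-01  2.003e+00 -2.000e-03  5.230e-01 -1.686e+00]
([-0.0296, -0.0025, 0.0132], [-0.0029, 0.0144, 0.0043])
```

Request:
carry_out --targets '[0,0,0.011,0,0,0,0]'

```text
time: 3.0
position: [0.4549, 0.0238, 0.0584]
tcp_rot: [0.038, 0.999, -0.002, 0.01]
contact_force: [0.0, 1.0, 0.1]
gripper_width: -0.0
```

Run:
```python
from mv import *
st(); print(plan(fr(F,[[-.127,0,.057]])[0],np.pi+F[2]))
```

```text
t 3.0 pos [0.4549 0.0238 0.0584] yaw 3.0661 z [ 0.02  -0.005 -1.   ] F [0.04 0.97 0.08] M [-0.012  0.034  0.022] w -0.0 j [-1.930e-01  6.220e-01  2.006e+00 -2.000e-03  4.940e-01 -1.686e+00]
([-0.0274, -0.0024, 0.002], [-0.0035, 0.0204, 0.0045])
```

Request:
carry_out --targets '[0,0,0,-0.003,0.02,0.004,0,-0.006,-0.001,0.001,0,0.005,0,0,-0.006,0,0.001,0,0,0,0]'

```text
time: 3.3
position: [0.464, 0.0225, 0.0553]
tcp_rot: [0.04, 0.999, 0.0, -0.005]
contact_force: [-3.4, 0.1, 2.4]
gripper_width: -0.0
```

Run:
```python
from mv import *
st(); print(plan(fr(F,[[-.127,0,.057]])[0],np.pi+F[2]))
```

```text
t 3.3 pos [0.464  0.0225 0.0553] yaw 3.062 z [-0.011  0.001 -1.   ] F [-3.39  0.07  2.41] M [0.057 0.46  0.018] w -0.0 j [-0.192  0.638  1.962 -0.002  0.552 -1.682]
([-0.0182, -0.0017, -0.0019], [0.0001, -0.011, 0.0004])
```

Request:
carry_out --targets '[-0.006,0,-0.001,0,-0.005,0,0,-0.006,0,0,0,0,0,0]'

```text
time: 3.5
position: [0.4754, 0.0216, 0.0553]
tcp_rot: [0.04, 0.999, 0.0, -0.004]
contact_force: [-4.0, 0.1, 2.4]
gripper_width: -0.0001
```

Run:
```python
from mv import *
st(); print(plan(fr(F,[[-.127,0,.057]])[0],np.pi+F[2]))
```

```text
t 3.5 pos [0.4754 0.0216 0.0553] yaw 3.062 z [-0.009  0.001 -1.   ] F [-4.    0.07  2.38] M [0.052 0.482 0.042] w -0.0001 j [-1.900e-01  6.450e-01  1.935e+00 -1.000e-03  5.710e-01 -1.680e+00]
([-0.0067, -0.0018, -0.0018], [0.0004, -0.0088, 0.0004])
```

Request:
carry_out --targets '[-0.004,0,0,0,0,0,0,-0.003,0,0,0,0,0,0]'

```text
time: 3.7
position: [0.4808, 0.0214, 0.0551]
tcp_rot: [0.04, 0.999, 0.001, -0.007]
contact_force: [-9.8, -0.8, 7.1]
gripper_width: 0.0005
```

Request:
carry_out --targets '[-0.003,0,0,0,0,0,0]'

```text
time: 3.8
position: [0.4807, 0.0217, 0.0549]
tcp_rot: [0.039, 0.999, 0.001, -0.011]
contact_force: [-7.6, -0.7, 6.5]
gripper_width: 0.0002
```

Request:
carry_out --targets '[-0.002,0,0,0,0,0,0]'

```text
time: 3.9
position: [0.4806, 0.0217, 0.0548]
tcp_rot: [0.039, 0.999, 0.001, -0.013]
contact_force: [-4.3, -1.2, 3.5]
gripper_width: -0.0006
```

Request:
carry_out --targets '[-0.006,0,0,0,-0.01,0,0,-0.006,0,0,0,-0.01,0,0]'

```text
time: 4.1
position: [0.4806, 0.0222, 0.054]
tcp_rot: [0.038, 0.999, 0.002, -0.016]
contact_force: [-10.4, -1.3, 8.2]
gripper_width: -0.0001
```

Run:
```python
from mv import *
st(); snap("scene","scene3"); snap("top","top3")
a=cv2.imread("pics/top3.png")[105:235,200:370]; b=cv2.imread("pics/scene3.png")[155:290,310:470]
a=cv2.resize(a,(523,400),interpolation=2);cv2.imwrite("pics/top3c.png",a)
cv2.imwrite("pics/scene3c.png",cv2.resize(b,None,fx=4.4,fy=4.4,interpolation=2))
```

```text
t 4.1 pos [0.4806 0.0222 0.054 ] yaw 3.0659 z [-0.033  0.004 -0.999] F [-10.44  -1.31   8.2 ] M [-0.296  1.717 -0.032] w -0.0001 j [-0.186  0.655  1.905 -0.003  0.614 -1.678]
```

View pics/scene3c.png

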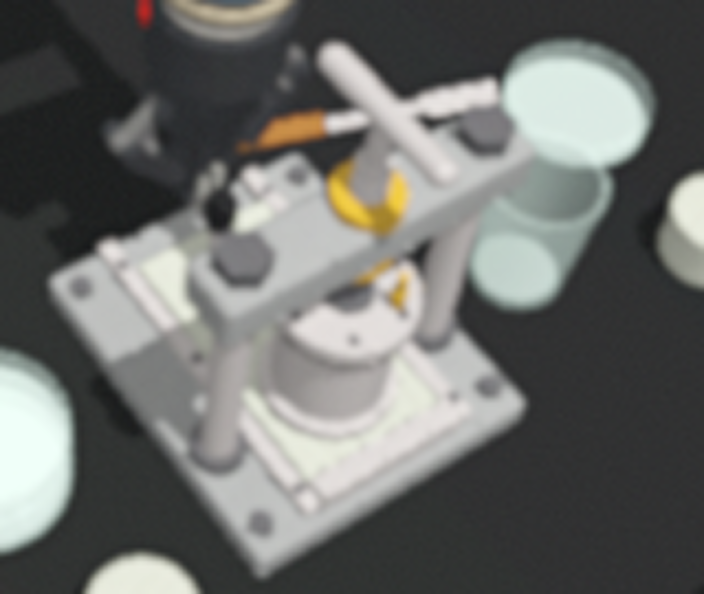

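View pics/top3c.png

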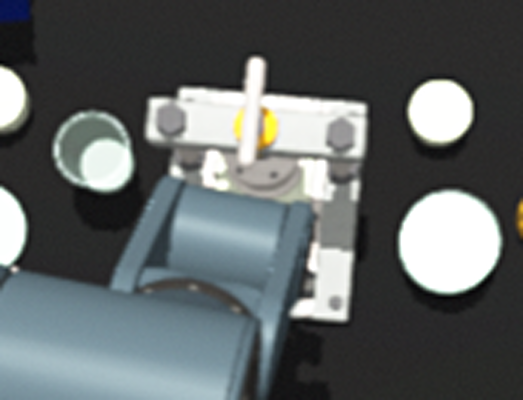

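Request:
carry_out --targets '[0.025,0,0,0,0,0,0,0.03,0,-0.02,0,0,0,0,0,0,-0.05,0,0,0,0,0,0,-0.05,0,0,0,0.05,0,0,-0.05,0,0,0,0.05,0,0,-0.05,0,0,0,0.05,0,0,-0.04,0,0,0,0.05,0,0,0,0,0,0,0.05]'

```text
time: 5.0
position: [0.4419, 0.0232, 0.3251]
tcp_rot: [0.039, 0.999, -0.0, -0.002]
contact_force: [0.3, 0.6, -0.8]
gripper_width: 0.0497
```

Run:
```python
from mv import *
st(); print(plan(fr(F,[[-.09,0,.33]])[0],np.pi+F[2])); snap("wrist","wrist4")
```

```text
t 5.0 pos [0.4419 0.0232 0.3251] yaw 3.0642 z [-0.005 -0.    -1.   ] F [ 0.34  0.59 -0.84] M [ 0.001 -0.023  0.019] w 0.0497 j [-2.000e-01  1.620e-01  1.732e+00 -1.000e-03  1.252e+00 -1.693e+00]
([-0.0772, -0.0009, -0.0052], [-0.0006, -0.005, 0.0027])
```

View pics/wrist4.png

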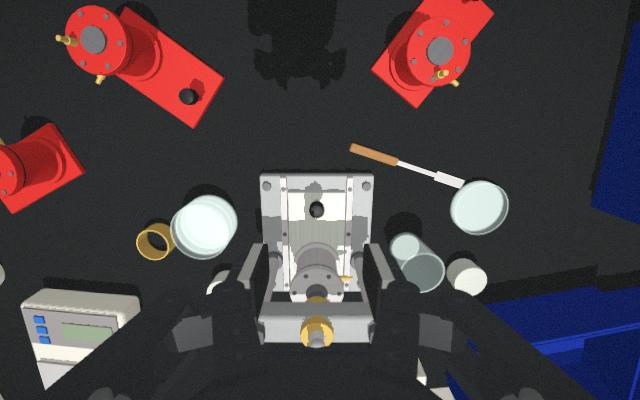

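Request:
carry_out --targets '[-0.045,0,0,0,0,0,0.05,-0.045,0,-0.002,0,-0.002,0,0.05,-0.03,-0.001,-0.003,0,0,0,0.05,0,0,0,0,0,0,0.05]'

```text
time: 5.45
position: [0.5607, 0.0136, 0.3208]
tcp_rot: [0.039, 0.999, 0.001, -0.006]
contact_force: [-0.5, -0.1, -0.2]
gripper_width: 0.0501
```

Run:
```python
from mv import *
st(); print(plan(fr(F,[[0,0,.236]])[0],np.pi+F[2])); snap("wrist","wrist5")
```

```text
t 5.45 pos [0.5607 0.0136 0.3208] yaw 3.0638 z [-0.012  0.002 -1.   ] F [-0.49 -0.12 -0.24] M [-0.003  0.029  0.005] w 0.0501 j [-1.750e-01  3.520e-01  1.472e+00 -1.000e-03  1.330e+00 -1.667e+00]
([-0.0492, -0.0007, 0.0842], [0.0006, -0.0125, 0.0022])
```

View pics/wrist5.png

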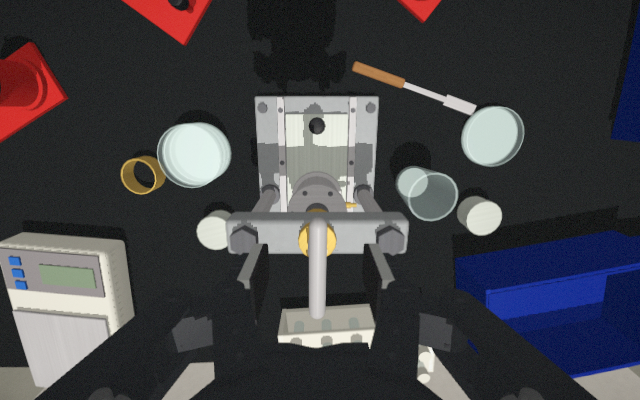

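Run:
```python
from mv import *
a=cv2.imread("pics/wrist5.png")[200:345,220:415]; cv2.imwrite("pics/wrist5c.png",cv2.resize(a,None,fx=4,fy=4,interpolation=2))
a=cv2.imread("pics/top0.png")[115:175,255:315]; cv2.imwrite("pics/top0d.png",cv2.resize(a,None,fx=9,fy=9,interpolation=2))
```

```text
(no output)
```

View pics/wrist5c.png

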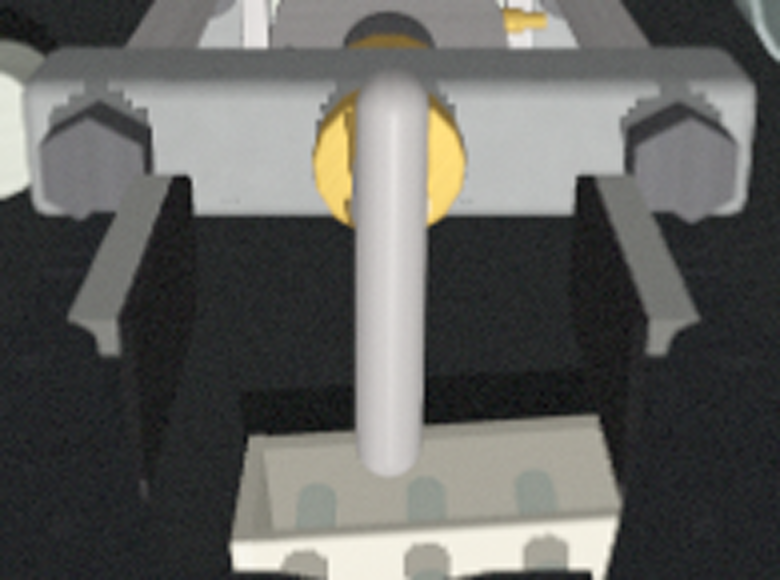

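View pics/top0d.png

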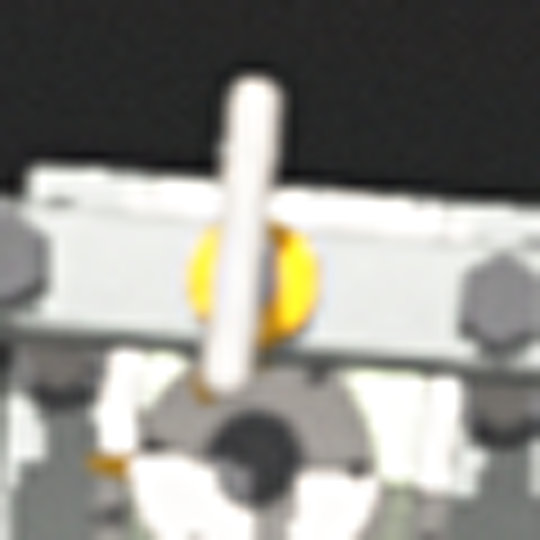

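Run:
```python
from mv import *
T=load("top0");W=load("wrist5")
t=np.array([[257,73],[227,395]])/9+[255,115]; w=np.array([[388,476],[393,70]])/4+[220,200]
def b(a):
    L=fr(a[:3],[[.045,0,a[3]],[-.045,0,a[3]]]); return np.r_[(proj(*T,L)-t).ravel(),(proj(*W,L)-w).ravel()]
q=least_squares(b,[.609,.009,-.08,.25]);print(q.x.round(4),q.fun.round(1))
q2=least_squares(lambda a:b(a)[4:],[.609,.009,-.08,.25]);print(q2.x.round(4),q2.fun.round(1))
x=q.x
print(plan([x[0],x[1],.236],np.pi+x[2]))
```

```text
[ 0.6073  0.0105 -0.0855  0.2555] [-0.5  1.3 -0.9  1.2 -0.1 -0.5 -0.3  1.2]
[ 0.6051  0.0108 -0.0863  0.2589] [0. 0. 0. 0.]
([-0.0507, 0.0001, 0.0832], [0.001, -0.0167, 0.008])
```

Request:
carry_out --targets '[-0.025,0,0,0,-0.012,0.004,0.05,-0.025,0,0,0,-0.003,0,0.05,0,0,0.02,0,0,0,0.05,0,0,0,0,0,0,0.05]'

```text
time: 5.9
position: [0.6036, 0.0112, 0.2929]
tcp_rot: [0.041, 0.999, 0.001, -0.007]
contact_force: [-1.5, 0.2, -1.0]
gripper_width: 0.0497
```

Run:
```python
from mv import *
st(); print(plan([.6078,.0100,.236],np.pi-.084)); snap("wrist","wrist6")
a=cv2.imread("pics/wrist6.png")[180:400,190:450]; cv2.imwrite("pics/wrist6c.png",cv2.resize(a,None,fx=2.7,fy=2.7,interpolation=2))
```

```text
t 5.9 pos [0.6036 0.0112 0.2929] yaw 3.0599 z [-0.013  0.003 -1.   ] F [-1.45  0.23 -1.  ] M [ 0.016 -0.036 -0.04 ] w 0.0497 j [-1.670e-01  4.420e-01  1.404e+00  1.000e-03  1.309e+00 -1.656e+00]
([-0.005, -0.0009, 0.0569], [0.0022, -0.0133, 0.0023])
```

View pics/wrist6c.png

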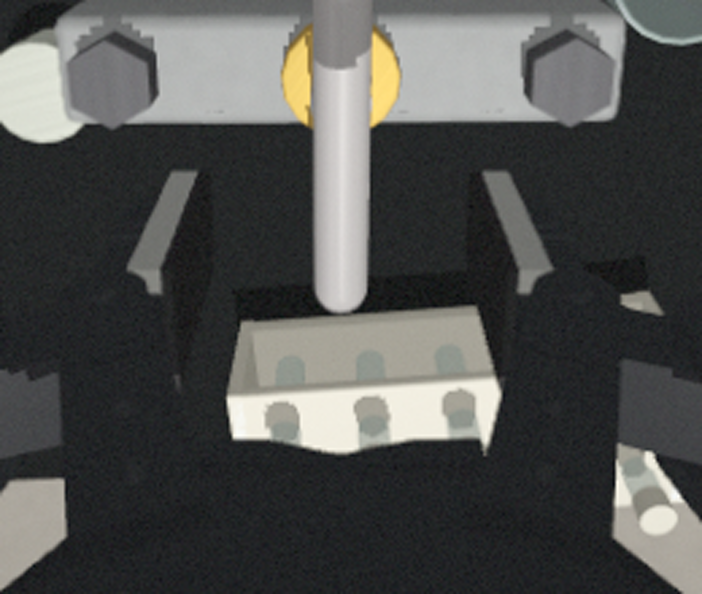

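Request:
carry_out --targets '[-0.004,-0.001,0.02,0.002,-0.013,0.002,0.05,-0.001,0,0.02,0,0,0,0.05,0,0,0.015,0,0,0,0.05,0,0,0,0,0,0,0.05]'

```text
time: 6.35
position: [0.6082, 0.0099, 0.2414]
tcp_rot: [0.042, 0.999, -0.0, 0.004]
contact_force: [-0.8, 0.1, -0.1]
gripper_width: 0.0497
```

Run:
```python
from mv import *
st(); print(plan([.6078,.0100,.235],np.pi-.084))
```

```text
t 6.35 pos [0.6082 0.0099 0.2414] yaw 3.0581 z [ 0.008 -0.001 -1.   ] F [-0.77  0.12 -0.15] M [0.012 0.045 0.023] w 0.0497 j [-0.167  0.491  1.471  0.     1.172 -1.655]
([0.0005, 0.0001, 0.0063], [-0.0005, 0.0077, 0.0005])
```

Lower the last 6 mm and grip.

Request:
carry_out --targets '[0,0,0.006,0,0.004,0,0.05,0,0,0,0,0,0,0,0,0,0,0,0,0,0,0,0,0,0,0,0,0,0,0,0,0,0,0,0]'

```text
time: 6.85
position: [0.6086, 0.0106, 0.2385]
tcp_rot: [0.042, 0.999, 0.0, 0.004]
contact_force: [-0.1, 0.9, -3.8]
gripper_width: 0.012
```

Run:
```python
from mv import *
st()
```

```text
t 6.85 pos [0.6086 0.0106 0.2385] yaw 3.058 z [ 0.008 -0.    -1.   ] F [-0.13  0.89 -3.77] M [ 0.022 -0.047 -0.057] w 0.012 j [-1.660e-01  4.940e-01  1.473e+00  1.000e-03  1.166e+00 -1.654e+00]
```

Run:
```python
from mv import *
snap("wrist","wrist7");snap("scene","scene7")
a=cv2.imread("pics/wrist7.png")[180:400,190:450]; a=cv2.resize(a,(500,423),interpolation=2)
cv2.imwrite("pics/wrist7c.png",a)
b=cv2.imread("pics/scene7.png")[120:270,320:460]; cv2.imwrite("pics/scene7c.png",cv2.resize(b,None,fx=4,fy=4,interpolation=2))
```

```text
(no output)
```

View pics/wrist7c.png

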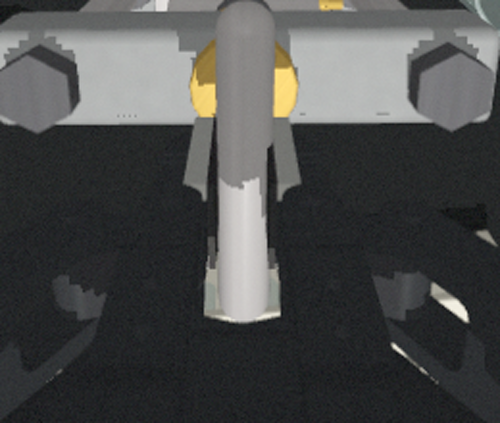

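View pics/scene7c.png

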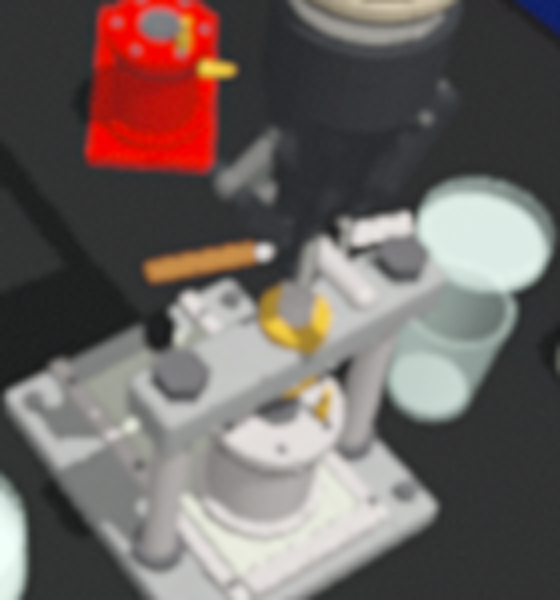

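Request:
carry_out --targets '[0,0,0.0004,0,0,0.12,0,0,0,0.0004,0,0,0.12,0,0,0,0.0004,0,0,0.12,0,0,0,0.0004,0,0,0.12,0]'

```text
time: 7.35
position: [0.6084, 0.0102, 0.2373]
tcp_rot: [0.284, 0.959, -0.0, 0.004]
contact_force: [0.4, 0.7, -2.0]
gripper_width: 0.0117
```

```bash
cat > q.py <<'E'
from mv import *
st(); print(plan([.6085,.0102,get_obs()["position"][2]],np.pi-.084)[0], "tilt", plan([0,0,0],np.arctan2(*R.from_quat(get_obs()["tcp_rot"]).as_matrix()[[1,0],0]))[1])
E
python3 q.py
```

```text
t 7.35 pos [0.6084 0.0102 0.2373] yaw 2.5658 z [ 0.007 -0.003 -1.   ] F [ 0.37  0.67 -1.98] M [-0.04   0.082  0.229] w 0.0117 j [-0.166  0.496  1.474 -0.002  1.164 -1.16 ]
[-0.0001, 0.0001, 0.0] tilt [0.0013, 0.0073, 0.0]
```

Request:
carry_out --targets '[0,0,0.0003,0,0,0.12,0,0,0,0.0003,0,0,0.12,0,0,0,0.0003,0,0,0.12,0,0,0,0.0003,0,0,0.12,0]'

```text
time: 7.75
position: [0.6077, 0.0098, 0.236]
tcp_rot: [0.51, 0.86, -0.001, 0.003]
contact_force: [0.4, 1.2, -1.4]
gripper_width: 0.0121
```

```bash
python3 q.py
```

```text
t 7.75 pos [0.6077 0.0098 0.236 ] yaw 2.0712 z [ 0.005 -0.005 -1.   ] F [ 0.36  1.2  -1.38] M [0.102 0.111 0.332] w 0.0121 j [-0.165  0.497  1.476 -0.005  1.163 -0.664]
[-0.0001, 0.0009, 0.0] tilt [0.0015, 0.0067, 0.0]
```

Request:
carry_out --targets '[0,0.0005,0.0003,0,0,0.12,0,0,0,0.0003,0,0,0.12,0,0,0,0.0003,0,0,0.12,0]'

```text
time: 8.05
position: [0.6074, 0.0099, 0.2351]
tcp_rot: [0.66, 0.751, -0.002, 0.003]
contact_force: [-0.5, 0.3, -1.8]
gripper_width: 0.012
```

```bash
python3 q.py
```

```text
t 8.05 pos [0.6074 0.0099 0.2351] yaw 1.7002 z [ 0.002 -0.007 -1.   ] F [-0.52  0.32 -1.75] M [0.119 0.095 0.3  ] w 0.012 j [-0.164  0.499  1.476 -0.007  1.164 -0.291]
[0.0002, 0.0011, 0.0] tilt [0.0013, 0.0068, 0.0]
```

Request:
carry_out --targets '[0,0.0003,0.0003,0,0,0.12,0,0,0,0.0003,0,0,0.12,0]'

```text
time: 8.25
position: [0.607, 0.0099, 0.2344]
tcp_rot: [0.748, 0.664, -0.002, 0.003]
contact_force: [-0.1, 0.8, -1.8]
gripper_width: 0.0119
```

```bash
python3 q.py
```

```text
t 8.25 pos [0.607  0.0099 0.2344] yaw 1.4527 z [ 0.    -0.007 -1.   ] F [-0.12  0.78 -1.8 ] M [0.196 0.07  0.316] w 0.0119 j [-0.164  0.5    1.476 -0.008  1.165 -0.043]
[0.0004, 0.0014, -0.0] tilt [0.001, 0.0071, 0.0]
```

Request:
carry_out --targets '[0,0.0008,0.0003,0,0.002,0.12,0,0,0.0003,0.0003,0,0,0.12,0]'

```text
time: 8.45
position: [0.607, 0.01, 0.2338]
tcp_rot: [0.824, 0.567, -0.003, 0.001]
contact_force: [-1.2, 0.8, -1.2]
gripper_width: 0.0122
```

```bash
python3 q.py
```

```text
t 8.45 pos [0.607  0.01   0.2338] yaw 1.2054 z [-0.003 -0.005 -1.   ] F [-1.21  0.79 -1.18] M [0.192 0.16  0.305] w 0.0122 j [-0.165  0.501  1.475 -0.006  1.167  0.203]
[0.0007, 0.0014, -0.0] tilt [-0.0005, 0.0059, -0.0]
```

Request:
carry_out --targets '[0,0.0004,0.0003,0,0.002,0.12,0,0,0,0.0003,0,0,0.12,0]'

```text
time: 8.65
position: [0.6066, 0.0102, 0.2332]
tcp_rot: [0.887, 0.461, -0.002, 0.001]
contact_force: [-0.6, 0.7, -1.2]
gripper_width: 0.0124
```

```bash
python3 q.py
```

```text
t 8.65 pos [0.6066 0.0102 0.2332] yaw 0.9578 z [-0.004 -0.003 -1.   ] F [-0.58  0.75 -1.19] M [0.189 0.015 0.276] w 0.0124 j [-0.165  0.502  1.475 -0.004  1.167  0.449]
[0.0011, 0.0015, -0.0] tilt [-0.0011, 0.005, -0.0]
```

Request:
carry_out --targets '[0.0005,0.0006,0.0003,0,0.002,0.12,0,0.0002,0.0002,0.0003,0,0,0.12,0]'

```text
time: 8.85
position: [0.6065, 0.0105, 0.2325]
tcp_rot: [0.938, 0.348, -0.003, -0.0]
contact_force: [-0.1, 1.3, -0.5]
gripper_width: 0.0119
```

```bash
python3 q.py
```

```text
t 8.85 pos [0.6065 0.0105 0.2325] yaw 0.7103 z [-0.006 -0.002 -1.   ] F [-0.06  1.27 -0.47] M [0.096 0.127 0.356] w 0.0119 j [-0.165  0.503  1.475 -0.003  1.168  0.696]
[0.0013, 0.0015, -0.0] tilt [-0.0022, 0.0055, -0.0]
```

Request:
carry_out --targets '[0.0005,0.0005,0.0003,0,0.002,0.12,0]'

```text
time: 8.95
position: [0.6065, 0.0106, 0.2322]
tcp_rot: [0.957, 0.289, -0.003, -0.001]
contact_force: [-1.4, 0.9, -1.1]
gripper_width: 0.0118
```

```bash
python3 q.py
```

```text
t 8.95 pos [0.6065 0.0106 0.2322] yaw 0.5865 z [-0.006 -0.001 -1.   ] F [-1.41  0.87 -1.14] M [0.211 0.302 0.296] w 0.0118 j [-0.166  0.504  1.475 -0.002  1.168  0.819]
[0.0014, 0.0014, -0.0] tilt [-0.0027, 0.0051, -0.0]
```

Request:
carry_out --targets '[0.0003,0.0003,0.0003,0,0.001,0.12,0]'

```text
time: 9.05
position: [0.6064, 0.0108, 0.2319]
tcp_rot: [0.973, 0.229, -0.003, -0.001]
contact_force: [-1.0, 0.1, -0.9]
gripper_width: 0.0122
```

```bash
python3 q.py
```

```text
t 9.05 pos [0.6064 0.0108 0.2319] yaw 0.4628 z [-0.006  0.    -1.   ] F [-1.    0.14 -0.91] M [0.3   0.197 0.286] w 0.0122 j [-1.660e-01  5.040e-01  1.475e+00 -1.000e-03  1.168e+00  9.430e-01]
[0.0016, 0.0014, -0.0] tilt [-0.003, 0.0057, -0.0]
```

Request:
carry_out --targets '[0.0003,0.0003,0.0003,0,0.001,0.12,0]'

```text
time: 9.15
position: [0.6063, 0.0109, 0.2317]
tcp_rot: [0.986, 0.169, -0.003, -0.001]
contact_force: [-0.5, 1.3, -1.1]
gripper_width: 0.0121
```

```bash
python3 q.py
```

```text
t 9.15 pos [0.6063 0.0109 0.2317] yaw 0.3392 z [-0.007  0.001 -1.   ] F [-0.46  1.27 -1.1 ] M [0.24  0.126 0.389] w 0.0121 j [-0.166  0.504  1.476 -0.     1.168  1.066]
[0.0018, 0.0013, -0.0] tilt [-0.0028, 0.006, -0.0]
```

Request:
carry_out --targets '[0.0003,0.0003,0.0003,0,0.001,0.12,0]'

```text
time: 9.25
position: [0.6063, 0.011, 0.2316]
tcp_rot: [0.994, 0.108, -0.003, -0.001]
contact_force: [-0.6, 0.9, 0.1]
gripper_width: 0.012
```

```bash
python3 q.py
python3 - <<'E'
from mv import *
snap("scene","scene8")
b=cv2.imread("pics/scene8.png")[160:270,330:460]; cv2.imwrite("pics/scene8c.png",cv2.resize(b,None,fx=5,fy=5,interpolation=2))
E
```

```text
t 9.25 pos [0.6063 0.011  0.2316] yaw 0.2163 z [-0.007  0.001 -1.   ] F [-0.65  0.94  0.12] M [0.3   0.155 0.617] w 0.012 j [-0.166  0.505  1.476  0.     1.168  1.188]
[0.002, 0.0012, -0.0] tilt [-0.0025, 0.0062, -0.0]
```

View pics/scene8c.png

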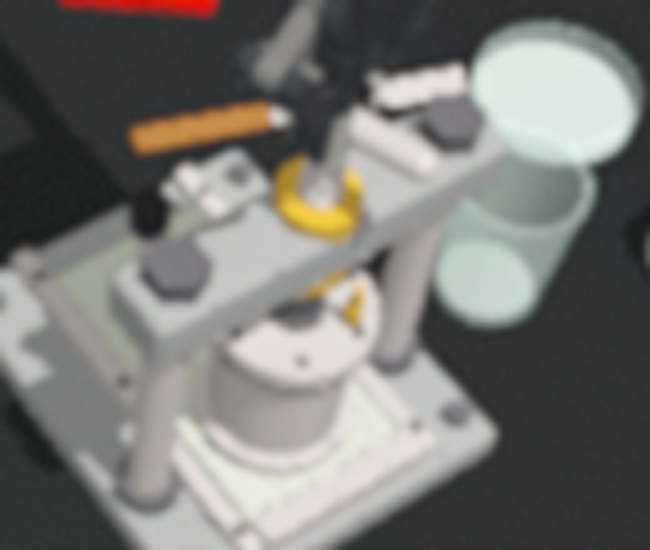

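Request:
carry_out --targets '[0,0,0.0003,0,0,0.12,0]'

```text
time: 9.4
position: [0.6062, 0.0112, 0.2315]
tcp_rot: [0.999, 0.047, -0.003, -0.001]
contact_force: [0.0, 2.1, -1.2]
gripper_width: 0.0122
```

```bash
python3 q.py
```

```text
t 9.4 pos [0.6062 0.0112 0.2315] yaw 0.0936 z [-0.007  0.001 -1.   ] F [ 0.02  2.06 -1.22] M [0.252 0.026 0.714] w 0.0122 j [-0.166  0.505  1.476 -0.     1.168  1.312]
[0.0022, 0.0012, -0.0] tilt [-0.0017, 0.0066, -0.0]
```

Request:
carry_out --targets '[0,0,0.0003,0,0,0.12,0]'

```text
time: 9.5
position: [0.6062, 0.0113, 0.2314]
tcp_rot: [1.0, -0.013, -0.003, -0.0]
contact_force: [-0.5, 0.6, -0.9]
gripper_width: 0.012
```

```bash
python3 q.py
```

```text
t 9.5 pos [0.6062 0.0113 0.2314] yaw -0.0261 z [-0.007  0.001 -1.   ] F [-0.52  0.55 -0.9 ] M [0.266 0.057 0.865] w 0.012 j [-0.165  0.505  1.476 -0.     1.168  1.432]
[0.0023, 0.0011, -0.0] tilt [-0.0005, 0.0067, -0.0]
```

```bash
python3 - <<'E'
from mv import *
snap("wrist","wrist9")
a=cv2.imread("pics/wrist9.png")[140:400,170:470]; cv2.imwrite("pics/wrist9c.png",cv2.resize(a,None,fx=2.3,fy=2.3,interpolation=2))
E
python3 q.py
```

```text
t 9.55 pos [0.6062 0.0114 0.2314] yaw -0.0301 z [-0.007  0.001 -1.   ] F [ 0.43  1.23 -0.38] M [0.236 0.068 0.422] w 0.0118 j [-0.165  0.505  1.476 -0.     1.167  1.436]
[0.0023, 0.0011, -0.0] tilt [-0.0007, 0.0066, -0.0]
```

View pics/wrist9c.png

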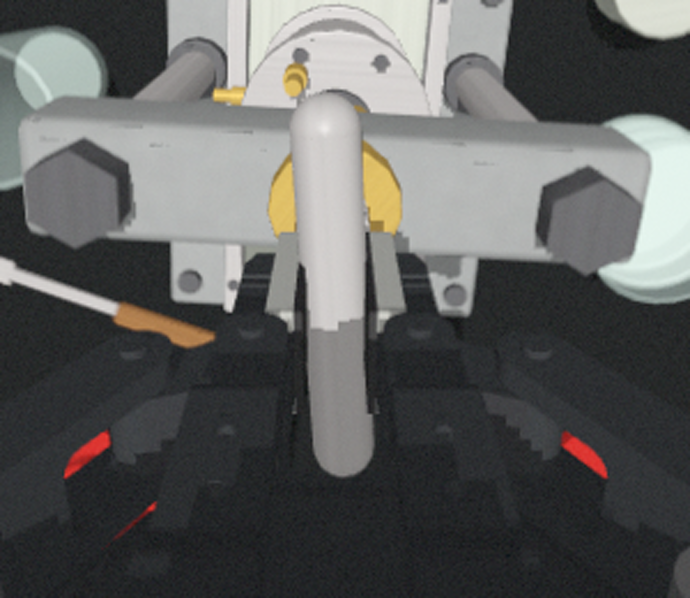

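Run:
```python
from mv import *
W=load("wrist9"); o=W[1]
w=np.array([[328,97],[343,473]])/2.3+[170,140]
Rt=R.from_quat(o["tcp_rot"]).as_matrix(); yaw=np.arctan2(Rt[1,0],Rt[0,0])
def b(a):
    L=fr([a[0],a[1],a[2]],[[.045,0,a[3]],[-.045,0,a[3]]]); return (proj(*W,L)-w).ravel()
for s in (0,):
    q=least_squares(b,[.607,.0105,yaw,.248]);print(q.x,q.fun,yaw, "lag", q.x[2]-yaw)
W=load("wrist7"); w=np.array([[244,318],[246,5]])*.52+[190,180]
o=W[1];Rt=R.from_quat(o["tcp_rot"]).as_matrix(); yaw=np.arctan2(Rt[1,0],Rt[0,0])
q=least_squares(lambda a:(proj(*W,fr([a[0],a[1],a[2]],[[.045,0,a[3]],[-.045,0,a[3]]]))-np.array(w)).ravel(),[.607,.01,yaw-np.pi,.255]);print(q.x,yaw-np.pi,q.fun)
```

```text
[0.6057364  0.0098629  0.00976026 0.24805001] [ 0.00000000e+00 -1.42108547e-13  0.00000000e+00  2.27373675e-13] -0.026128136981067827 lag 0.035888399148064534
[ 0.60770545  0.01055256 -0.08685415  0.25496832] -0.08356225213989221 [0. 0. 0. 0.]
```

Request:
carry_out --targets '[0,0,0.0003,0,0,0.12,0]'

```text
time: 9.65
position: [0.6063, 0.0115, 0.2314]
tcp_rot: [0.997, -0.073, -0.003, 0.0]
contact_force: [0.1, 0.6, -1.0]
gripper_width: 0.0117
```

```bash
python3 q.py
```

```text
t 9.65 pos [0.6063 0.0115 0.2314] yaw -0.1465 z [-0.006  0.    -1.   ] F [ 0.15  0.57 -1.02] M [0.27  0.047 1.008] w 0.0117 j [-1.650e-01  5.050e-01  1.476e+00 -1.000e-03  1.167e+00  1.553e+00]
[0.0024, 0.0009, -0.0] tilt [0.0006, 0.0064, 0.0]
```

Request:
carry_out --targets '[0,0,0.0003,0,0,0.12,0,0,0,0.0003,0,0,0.12,0]'

```text
time: 9.85
position: [0.6064, 0.0117, 0.2313]
tcp_rot: [0.982, -0.189, -0.003, 0.001]
contact_force: [-1.1, 1.4, 0.4]
gripper_width: 0.0121
```

```bash
python3 q.py;  python3 - <<'E'
from mv import *
snap("wrist","wrist10")
a=cv2.imread("pics/wrist10.png")[140:400,170:470]; cv2.imwrite("pics/wrist10c.png",cv2.resize(a,None,fx=2.3,fy=2.3,interpolation=2))
E
```

```text
t 9.85 pos [0.6064 0.0117 0.2313] yaw -0.3803 z [-0.006 -0.001 -1.   ] F [-1.06  1.43  0.36] M [ 0.276 -0.018  1.26 ] w 0.0121 j [-0.164  0.505  1.476 -0.002  1.166  1.788]
[0.0025, 0.0006, -0.0] tilt [0.0034, 0.0051, 0.0]
```

View pics/wrist10c.png

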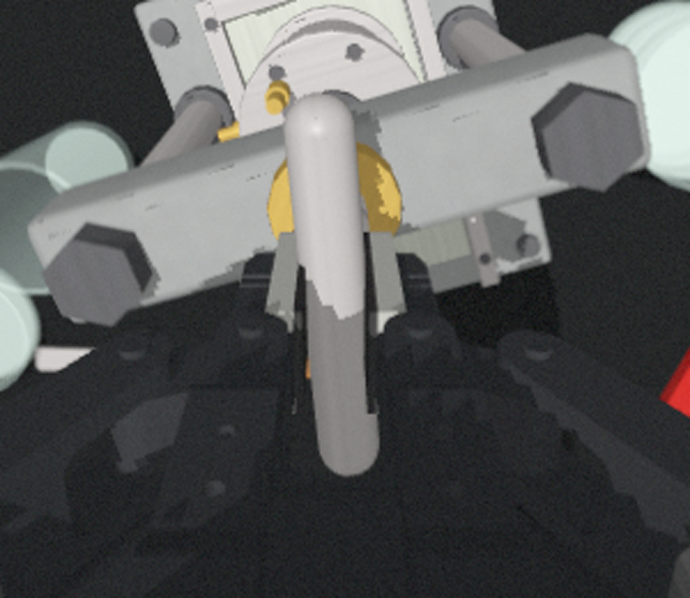

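Request:
carry_out --targets '[0,0,0,0,0,0,0.05,0,0,0,0,0,0,0.05,0,0,0,0,0,0,0.05,0,0,-0.03,0,0,0,0.05,0,0,-0.04,0,0,0,0.05,0,0,-0.04,0,0,0,0.05,0,0,0,0,0,0,0.05]'

```text
time: 10.6
position: [0.6079, 0.01, 0.3447]
tcp_rot: [0.983, -0.186, -0.003, 0.001]
contact_force: [1.5, 0.0, -0.2]
gripper_width: 0.0502
```

```bash
python3 q.py;  python3 - <<'E'
from mv import *
snap("wrist","wrist11");snap("scene","scene11");snap("top","top11")
b=cv2.imread("pics/scene11.png")[150:280,310:470]; cv2.imwrite("pics/scene11c.png",cv2.resize(b,None,fx=4.5,fy=4.5,interpolation=2))
E
```

```text
t 10.6 pos [0.6079 0.01   0.3447] yaw -0.3739 z [-0.006 -0.002 -1.   ] F [ 1.52  0.03 -0.2 ] M [-0.006 -0.057  0.008] w 0.0502 j [-0.166  0.403  1.325 -0.003  1.42   1.779]
[0.0005, -0.0004, -0.0] tilt [0.004, 0.005, 0.0]
```

View pics/wrist11.png

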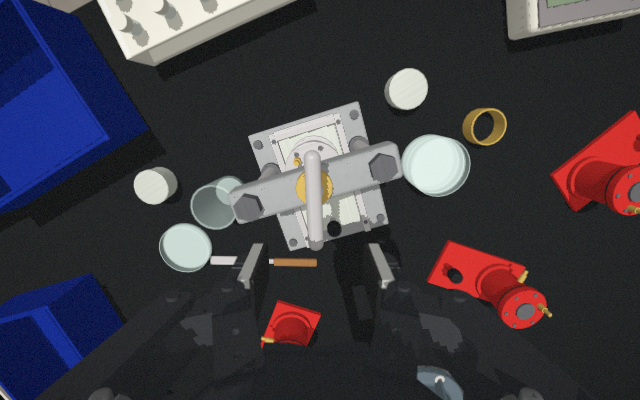

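View pics/scene11c.png

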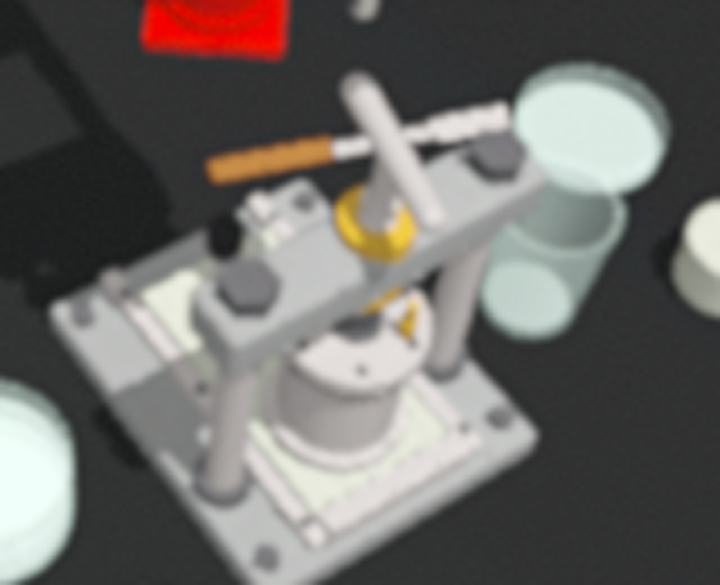

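Run:
```python
from mv import *
a=cv2.imread("pics/wrist11.png")[90:260,230:400]; cv2.imwrite("pics/wrist11c.png",cv2.resize(a,None,fx=3.5,fy=3.5,interpolation=2))
```

```text
(no output)
```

View pics/wrist11c.png

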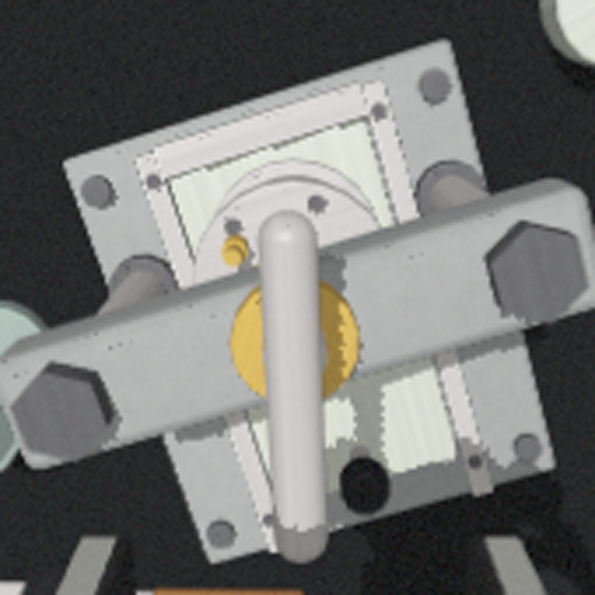

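Run:
```python
from mv import *
W=load("wrist11"); w=np.array([[288,212],[302,561]])/3.5+[230,90]
q=least_squares(lambda a:(proj(*W,fr(a[:3],[[.045,0,a[3]],[-.045,0,a[3]]]))-w).ravel(),[.607,.01,-.3,.248]);print(q.x)
# beaker/dishes shift between top views
a=load("top0")[0]["img"].astype(int);b=load("top11")[0]["img"].astype(int)
for n,(x0,x1,y0,y1) in dict(beaker=(212,246,138,172),dishes=(325,367,162,205)).items():
    A=a[y0:y1,x0:x1].astype(np.uint8);print(n,cv2.minMaxLoc(cv2.matchTemplate(b.astype(np.uint8)[y0-10:y1+10,x0-10:x1+10],A,cv2.TM_CCOEFF_NORMED))[1::2])
```

```text
[ 0.60550533  0.01004849 -0.3367009   0.24624398]
beaker (0.41670650243759155, (11, 12))
dishes (0.9988812208175659, (10, 10))
```

Run:
```python
from plant import *
print(job_done())
```

```text
the job is handed in; nothing more can be done
None
```

I pushed the steel cell home by its knob with closed fingers. It stopped at the bar within about 2 mm of where I predicted, at 10 N. I then turned the T-handle clockwise in one grasp, let go, lifted clear and handed the job in at about 11 s.

**Clamping force:** I estimate about 120 N from turn angle alone; contact force was never measured directly.
- The handle turned 3.39 rad in total, and the torque began to rise at about 2.6 rad.
- That puts the screw roughly 0.8 rad past touching, and the bar's measured height (0.246 m) agrees.
- After release, a picture showed the bar holding at that angle.

**Disagreements:**
- **Torque:** it rose at about 1 Nm per rad, not the 0.5 in the text. It peaked at 1.26 Nm while turning, above the 0.5 to 1 Nm snug range. Midway, at a 0.86 Nm reading, it fell to 0.42 Nm on holding still, so I trusted the turn angle instead.
- **Grip:** the gripper twisted a few hundredths of a radian (0.04 to 0.07) on the bar. I corrected the angle from pictures.
- **Height during the push:** the tool rose about 12 mm, so I lowered it again before continuing.

**Last checks:** the final pictures show the cell's plate against the stop bar. An image match in the top view shows the dishes have not moved. The same match failed for the beaker, which I think the arm was hiding. In the scene camera, though, its base is within half a pixel of where it started.

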